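# Blank off a vacuum pump and set its unmarked gas ballast by clicks

## Robot

A 6-joint arm with a two-finger parallel gripper is mounted at the origin on the work surface. World frame = base frame: x ahead of the robot, y to its left, z up, the work surface at z = 0. Lengths are in mm, angles in rad, forces in N, time in s.
With the tool pointing down it reaches from about 400 to 925 mm from the base axis. Payload 12.5 kg.
Tool frame: the origin (TCP) lies between the finger pads; the fingertips stand 14 mm ahead of it and the grasp point (between the pads) lies 5 mm behind it; x points along the fingers, y is the direction in which the jaws open and shut, and the axes are right-handed (so a half turn about x gives the same grasp; the last joint's range is limited). The gripper opens to 95 mm and grips with 3 to 60 N. Pads are 20 mm wide; open, the fingers measure 119 mm over their backs; the gripper's body (75 mm by 180 mm) begins 59 mm behind the grasp point.
Start: joints at [-1.433, 0.491, 1.559, -0, 1.092, -0.106], TCP at [150.892, -606.528, 228.661] pointing down, gripper open.
Joint ranges: [-3.1, 3.1], [-0.84, 2.19], [0.05, 2.79], [-1.13, 4.28], [0.06, 2.93], [-2.69, 2.69]. Speed limits (rad/s): [2.22, 2.22, 2.79, 3.14, 3.14, 3.14].

## Interface

Orientations are given as [roll, pitch, yaw] about the fixed x, y, z axes, in that order (R = Rz(yaw) Ry(pitch) Rx(roll)).
In Python, from cell import env, cams gives the robot as it stands.
- The arm moves only by the tool carry_out, never from a script. Its arguments are lists of equal length, an entry for each row: "grip": the closure, from -1 (fully open) to 1 (shut); "linear": the shift along the tool's x, y, z scaled (see below), a list of three; "turn": the turn about the tool's x scaled (see below). In form: {"grip": [grip, ...], "linear": [[tx, ty, tz], ...], "turn": [turn, ...]}. A call has 1 to 5 rows; each row shifts and turns the commanded pose from where the row before left it, along the tool's axes as they then stand; what a row does not reach is not made up. The controller multiplies each number of a shift by 0.5 m and each number of a turn by 180 degrees. A row lasts 1/10 s, in which the tool goes at most 50 mm and 8.59 degrees, less where a joint would pass 70% of its speed; a pose out of reach is approached as far as the arm can. A call with a number of a shift or a turn outside -1 to 1 is refused whole. A call with a gripper value outside its range is refused whole. The fingers move at their own pace and stop on an object; the grip force is fixed at half the most. Time passes only in rows, so rows that do not move let the fingers close. It gives the time, the measured TCP pose, the force and the opening at its end, in the units of the state.
- env.state(): the state, without advancing time (a new reading comes with each control period).
- cams.read_camera(name): name is "scene" or "top"; returns the picture (420x560x3 uint8, blue, green, red); there is no depth.
- cams.camera_info(name): a dict with "fx", "fy", "cx", "cy" (pixels), "dist" ([k1, k2, p1, p2, k3] as OpenCV has them; the pictures are not rectified), "view" (4x4, takes a point from world to camera coordinates). Camera axes: x right, y down, z forward; pixel columns grow to the right and rows downward; lengths in mm; the calibration is good to about 2 mm. A picture is of the moment at which its call begins. camera_info takes no time and is no camera call.
- env.job_done(): hands the job in, once; it reports no verdict.
The state is a dict: "t": time; "joints": joint angles; "qvel": joint speeds; "tau": joint torques, N m; "eef_pos": TCP position; "tcp_rot": TCP orientation; "ft_force": force on the tool from outside, world axes, zero at the start; "moment": the same for the moment, N m; "opening": opening from 0.0 (shut) to 1.0 (fully open).
Only numpy, scipy, OpenCV 4.12 (cv2) and the standard library are available. Lean on these libraries where they do the work, as an engineer would, in place of code of your own. Each camera call takes 0.05 s, during which the arm holds its last target. There are 200 camera calls.

## Task

This vacuum pump is to be purged. Put the loose steel blanking plug fully home in the pump's open inlet port, and set the gas-ballast control, the fluted black knob on the oil box that has lost its markings: turn it clockwise back to its closed end stop without forcing the stop, then open it anticlockwise by exactly three clicks. Leave the tools and parts lying about where they are.

Things in the scene. Friction and masses are not known exactly. Their poses are not given: they have to be found in the camera images.
- ballast (a point): Gas-ballast control: round fluted black rubber-faced knob, 38 mm across, 32 mm tall, no mark or pointer, on a flat 52 mm collar on top of the cream oil box. The point is on its upright axis, 24 mm over the collar, 9 mm under the knob's top: grip here. It turns clockwise (from above) to close. Its angle (joint ballast_knob) is not measured for you and cannot be seen.
- ballast_foot (a point): Foot of the same knob, on its axis. 7 click places, evenly spaced somewhere between 20 and 40 degrees; it starts 2 to 5 clicks open. Each click resists with about 0.2 N m, then pulls ahead as much and drops into place, where it stays when let go. The end stop is solid, 5 degrees past the last click; over 0.9 N m spoils it. A 20 N grip passes the clicks and slips at the stop; a firm one spoils it.
- inlet (a point): Inlet port, the taller of the two ports on top of the pump: upright steel pipe flange, 40 mm across, its top 45 mm above the grey casting, with an open bore 27 mm wide and 14 mm deep. The point is the centre of the bore's mouth, level with the flange's top face; z is up. The lower outlet port stands 66 mm beside it.
- plug_center (a point): Blanking plug, loose on the bench, 0.08 to 0.17 kg: steel disc 46 mm across and 8 mm thick, standing on its own spigot (23 mm across, 10 mm long, bevelled end). The point is its centre, 9 mm above its underside and 9 mm below its top; z is up. Grip it across the disc's rim, 1 to 9 mm above the point. Fully home, the point is 1 mm below the inlet's point.
Not all that is in view belongs to the job. There is more than one size of the part that bears plug_center; the job needs the larger.

How it is judged:
By the outcome, as a careful person would: the job done as asked, in the order asked, and still so for the second after the job is handed in, with the robot touching nothing.
It also fails if it takes over 72 s, if anything falls off the work surface, if the arm or the gripper's body presses on something with over 40 N, if the wrist force passes 120 N, or if a joint passes its speed limit or range.

## Working session

There is one attempt and no reset: what is moved stays moved. The work goes in short steps, Python scripts to look and compute and a tool call to move; the robot and the scene stay as the last step left them, time stands still between calls to the robot, and variables do not carry over. Pictures are saved under pics/ and viewed, about 8 in all and at most 12, crops included, and the job is handed in when it is done.

Besides the shell and the picture viewer there is one more tool, called after "Call:" as name(argument=value, ...), one argument or row to a line, values as JSON. carry_out: Moves the arm, as the interface text tells. Shifts and turns lie within -1 to 1; 1 stands for 0.5 m of shift or 180 degrees of turn. Its arguments: {"type":"object","properties":{"grip":{"type":"array"},"linear":{"type":"array"},"turn":{"type":"array"}},"required":["grip","linear","turn"]}

```bash
mkdir -p pics; ls; cat > h.py <<'E'
import numpy as np, cv2
from cell import env, cams
def ray(n,u,v):
    i=cams.camera_info(n);K=np.array([[i['fx'],0,i['cx']],[0,i['fy'],i['cy']],[0,0,1]])
    p=cv2.undistortPoints(np.array([[[u,v]]],float),K,np.array(i['dist'],float))[0,0]
    V=np.array(i['view']);R=V[:3,:3];t=V[:3,3]
    return -R.T@t, R.T@np.array([p[0],p[1],1])
def onz(n,u,v,z):
    o,d=ray(n,u,v);return o+d*(z-o[2])/d[2]
def proj(n,P):
    i=cams.camera_info(n);K=np.array([[i['fx'],0,i['cx']],[0,i['fy'],i['cy']],[0,0,1]])
    V=np.array(i['view']);return cv2.projectPoints(np.array([P],float),cv2.Rodrigues(V[:3,:3])[0],V[:3,3],K,np.array(i['dist'],float))[0][0,0]
E
python3 - <<'E'
from h import *
a=cams.read_camera('scene');b=cams.read_camera('top')
cv2.imwrite('pics/s0.png',a);cv2.imwrite('pics/t0.png',b)
print(env.state())
for n in('scene','top'):print(n,ray(n,280,210),cams.camera_info(n)['fx'])
E
```

```text
pics
{'t': 0.1, 'joints': array([-1.43260132e+00,  4.91493157e-01,  1.55938555e+00, -1.95530115e-06,
        1.09171913e+00, -1.05586499e-01]), 'qvel': array([-0.00221415, -0.00252356, -0.00123082, -0.00070913,  0.00116666,
        0.00058946]), 'tau': array([ 3.25468405e-03, -6.13626194e+01, -2.58605933e+01,  6.94508641e-02,
        4.70871711e-02, -4.49186518e-05]), 'eef_pos': array([ 150.86022591, -606.30884848,  228.12500392]), 'tcp_rot': array([-1.67465751,  1.56979114,  1.71071755]), 'ft_force': array([ 0.15920238, -1.19815917, -0.31187621]), 'moment': array([ 0.0196735 ,  0.01260773, -0.00515065]), 'opening': 0.9979347281297287}
scene (array([992.19428853, 506.893468  , 768.19488659]), array([-0.53730962, -0.45288899, -0.71152802])) 461.9811634740281
top (array([ 370.14007761,  114.57618355, 1121.28110964]), array([ 0.14708049,  0.02459137, -0.98891367])) 497.1795050266023
```

View pics/s0.png

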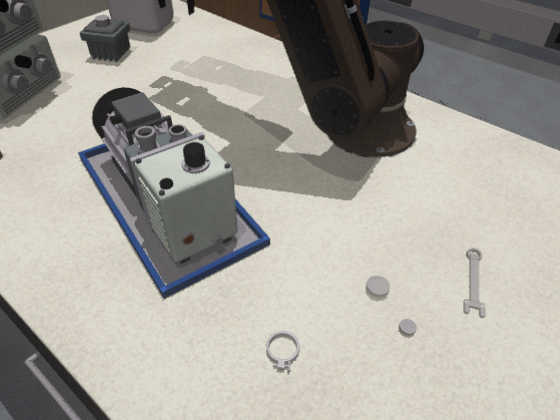

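View pics/t0.png

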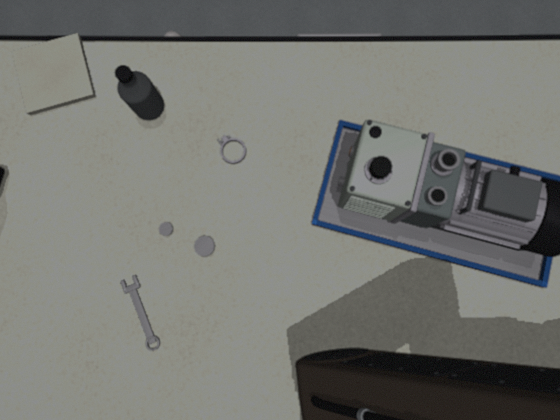

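The scene picture shows the pump in its blue tray, with the knob at (194,153) and a small black cap at (166,184). The ports are at (146,133) and (178,130), and the discs at (377,286), the larger, and (408,327). In the top picture the knob is at (380,167), the cap at (375,131), the ports at (447,160) and (437,196), and the discs at (204,245), the larger, and (166,229).

Possible mix-ups:
- **Plug:** large or small disc, or the hose clamp.
- **Knob:** ballast knob or filler cap.
- **Inlet:** either port.

I'll crop close to decide.

```bash
python3 - <<'E'
from h import *
a=cv2.imread('pics/s0.png');b=cv2.imread('pics/t0.png')
R=lambda im,x,y,w,h:cv2.resize(im[y:y+h,x:x+w],(400,300),interpolation=cv2.INTER_CUBIC)
o=np.vstack([np.hstack([R(a,110,110,120,90),R(b,350,110,120,90)]),np.hstack([R(a,340,260,100,75),R(b,140,200,100,75)])])
cv2.imwrite('pics/c1.png',o)
def tri(s,t):
    o1,d1=ray('scene',*s);o2,d2=ray('top',*t)
    A=np.stack([d1,-d2],1);k=np.linalg.lstsq(A,o2-o1,rcond=None)[0]
    p,q=o1+d1*k[0],o2+d2*k[1];return ((p+q)/2).round(1),np.linalg.norm(p-q).round(1)
for n,s,t in[('A',(146,131),(447,160)),('A2',(178,130),(437,196)),('X',(146,131),(437,196)),('Y',(178,130),(447,160)),('knobtop',(194,148),(380,167)),('big',(377,283),(204,245)),('small',(408,325),(166,229))]:print(n,tri(s,t))
# disc sizes
for n,im,c in[('top',b,(204,245)),('top',b,(166,229)),('scene',a,(377,286)),('scene',a,(408,327))]:
    x,y=c;w=im[y-22:y+22,x-22:x+22].astype(int)
    hsv=w.min(2);bg=np.median(im[y-22:y+22,x-22:x+22].reshape(-1,3),0)
    m=(np.abs(w-bg).sum(2)>60).astype(np.uint8)
    k,l,s,ce=cv2.connectedComponentsWithStats(m);j=l[22,22];print(n,s[j],ce[j]+[x-22,y-22])
E
```

```text
A (array([ 597.1, -166.4,  235. ]), np.float64(3.9))
A2 (array([ 534.4, -152.4,  210.9]), np.float64(2.1))
X (array([ 558.8, -177.6,  201.9]), np.float64(63.0))
Y (array([ 574. , -138.1,  249.8]), np.float64(52.8))
knobtop (array([580.9, -43.8, 247.2]), np.float64(4.4))
big (array([454.9, 307.9,  22.3]), np.float64(3.7))
small (array([490.5, 397.7,  11.4]), np.float64(1.6))
top [ 12  12  22  22 348] [204.70114943 245.58333333]
top [ 15  15  15  14 166] [166.31927711 228.65060241]
scene [ 10  12  25  26 515] [377.06213592 288.0368932 ]
scene [ 12  14  19  20 276] [407.01811594 327.90217391]
```

View pics/c1.png

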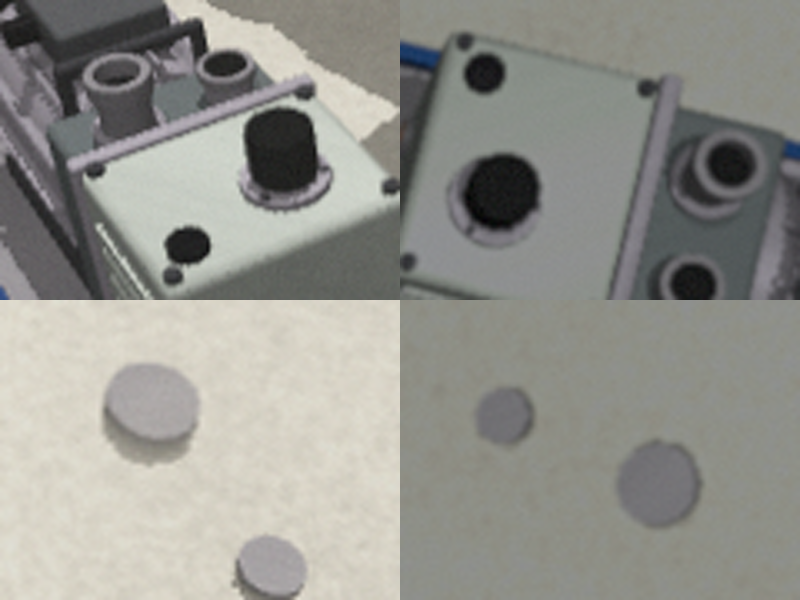

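Both crops agree. The larger disc is the plug, at top (204.5,245.5). The inlet is the taller, wider port at top (448.5,159.5) and scene (145.5,131.5). The knob stands on the collar at top (381,167) and scene (194,149), and the small black cap is a decoy.

```bash
cat >> h.py <<'E'
def tri(s,t):
    o1,d1=ray('scene',*s);o2,d2=ray('top',*t)
    k=np.linalg.lstsq(np.stack([d1,-d2],1),o2-o1,rcond=None)[0]
    p,q=o1+d1*k[0],o2+d2*k[1];return ((p+q)/2).round(1),np.linalg.norm(p-q).round(1)
from scipy.spatial.transform import Rotation as Ro
def tool():
    s=env.state();R=Ro.from_euler('xyz',s['tcp_rot']).as_matrix();return s,R
def go(P,yaw=None):
    "scaled shift to world P and turn(deg) that brings jaw axis to yaw"
    s,R=tool();d=R.T@(np.array(P)-s['eef_pos'])
    print('tcp',s['eef_pos'].round(1),'jaw yaw',np.degrees(np.arctan2(R[1,1],R[0,1])).round(1),'x',R[:,0].round(3),'shift/500',(d/500).round(4),'d',d.round(1),'j',s['joints'].round(2),'t',round(s['t'],2))
    print('F',s['ft_force'].round(2),'M',s['moment'].round(3),'op',round(s['opening']*95,1))
E
python3 - <<'E'
from h import *
print('inlet',tri((145.2,131.3),(448.4,159.3)))
print('knob',tri((194,148.8),(380.7,166.8)))
print('plug top',onz('top',204.5,245.4,18),onz('scene',377.5,285,18))
s=onz('top',204.5+11,245.5,18)-onz('top',204.5-11,245.5,18);print(s)
go((0,0,0));s,R=tool();print(R.round(2))
E
```

```text
inlet (array([ 598.2, -168.8,  234. ]), np.float64(2.6))
knob (array([581.2, -44.9, 245.2]), np.float64(3.0))
plug top [453.48566588 309.12030921  18.        ] [456.34369103 308.5214782   18.        ]
[  0.38402378 -49.03254545   0.        ]
tcp [ 150.9 -606.3  228.1] jaw yaw -76.0 x [-0.     0.001 -1.   ] shift/500 [ 4.5750e-01 -1.2491e+00  2.0000e-04] d [ 2.287e+02 -6.246e+02  1.000e-01] j [-1.43  0.49  1.56 -0.    1.09 -0.11] t 0.1
F [ 0.16 -1.2  -0.31] M [ 0.02   0.013 -0.005] op 94.8
[[-0.    0.24 -0.97]
 [ 0.   -0.97 -0.24]
 [-1.   -0.   -0.  ]]
```

Call:
carry_out(
  grip=[-1, -1, -1, -1, -1],
  linear=[
    [-0.036, -0.023, -0.078],
    [-0.036, -0.023, -0.078],
    [-0.036, -0.023, -0.078],
    [-0.036, -0.023, -0.078],
    [-0.036, -0.023, -0.078],
  ],
  turn=[0, 0, 0, 0, 0],
)

```text
t: 0.6
eef_pos: [327.4, -502.5, 319.1]
tcp_rot: [-1.323, 1.57, 2.062]
ft_force: [0.3, 0.5, 0.1]
opening: 1.0
```

Call:
carry_out(
  grip=[-1, -1, -1, -1, -1],
  linear=[
    [-0.036, -0.023, -0.078],
    [-0.036, -0.023, -0.078],
    [-0.036, -0.023, -0.078],
    [-0.036, -0.023, -0.078],
    [-0.036, -0.023, -0.078],
  ],
  turn=[0, 0, 0, 0, 0],
)

```text
t: 1.1
eef_pos: [502.8, -399.6, 409.2]
tcp_rot: [-0.799, 1.57, 2.587]
ft_force: [0.3, -1.2, 0.0]
opening: 1.0
```

Call:
carry_out(
  grip=[-1, -1, -1, -1, -1],
  linear=[
    [0, -0.094, -0.033],
    [0, -0.094, -0.033],
    [0, -0.094, -0.033],
    [0, -0.094, -0.033],
    [0, -0.094, -0.033],
  ],
  turn=[0, 0, 0, 0, 0],
)

```text
t: 1.6
eef_pos: [524.7, -150.8, 408.4]
tcp_rot: [-0.61, 1.57, 2.775]
ft_force: [1.2, -0.7, 0.2]
opening: 1.001
```

Call:
carry_out(
  grip=[-1, -1, -1, -1, -1],
  linear=[
    [0, -0.094, -0.033],
    [0, -0.094, -0.033],
    [0, -0.094, -0.033],
    [0, -0.094, -0.033],
    [0, -0.094, -0.033],
  ],
  turn=[0, 0, 0, 0, 0],
)

```text
t: 2.1
eef_pos: [548.0, 97.2, 408.5]
tcp_rot: [0.253, 1.571, -2.645]
ft_force: [1.0, -0.2, 1.0]
opening: 1.001
```

```bash
python3 - <<'E'
from h import *
go((454.5,309,120))
E
```

```text
tcp [548.   97.2 408.5] jaw yaw -76.0 x [-0. -0. -1.] shift/500 [ 0.577  -0.4562  0.079 ] d [ 288.5 -228.1   39.5] j [ 0.06  0.26  1.44 -0.    1.44  1.38] t 2.1
F [ 1.04 -0.19  1.04] M [-0.064 -0.054 -0.041] op 95.1
```

Call:
carry_out(
  grip=[-1, -1, -1, -1, -1],
  linear=[
    [0.072, -0.057, 0.01],
    [0.072, -0.057, 0.01],
    [0.072, -0.057, 0.01],
    [0.072, -0.057, 0.01],
    [0.072, -0.057, 0.01],
  ],
  turn=[0, 0, 0, 0, 0],
)

```text
t: 2.6
eef_pos: [488.7, 228.3, 227.2]
tcp_rot: [1.004, 1.571, -1.894]
ft_force: [1.1, 0.4, -0.1]
opening: 1.0
```

Call:
carry_out(
  grip=[-1, -1, -1, -1],
  linear=[
    [0.072, -0.057, 0.01],
    [0.072, -0.057, 0.01],
    [0.072, -0.057, 0.01],
    [0, 0, 0],
  ],
  turn=[0, 0, 0, 0],
)

```text
t: 3.0
eef_pos: [451.3, 308.0, 116.4]
tcp_rot: [0.21, 1.563, -2.685]
ft_force: [-0.4, -0.8, -0.4]
opening: 1.002
```

```bash
python3 - <<'E'
from h import *
a=cams.read_camera('scene');b=cams.read_camera('top')
go((454.5,309,16))
p=proj('scene',(454.5,309,60));q=proj('top',(454.5,309,60));print(p,q,proj('scene',(454.5,309,18)),proj('top',(454.5,309,18)))
C=lambda im,p:cv2.resize(im[int(p[1])-60:int(p[1])+60,max(0,int(p[0])-53):int(p[0])+54],(400,450),interpolation=cv2.INTER_CUBIC)
cv2.imwrite('pics/c2.png',np.hstack([C(a,p),C(b,q)]))
E
```

```text
tcp [454.1 306.9 120.1] jaw yaw -76.0 x [-0.001 -0.001 -1.   ] shift/500 [ 0.2083 -0.004  -0.0021] d [104.1  -2.   -1.1] j [ 0.47  0.52  1.86 -0.    0.76  1.8 ] t 3.1
F [0.3  0.26 0.29] M [0.06  0.037 0.004] op 94.9
[381.7547569  271.56161567] [201.17514836 243.41540904] [378.2153278  284.55100476] [204.57025741 244.94388397]
```

View pics/c2.png

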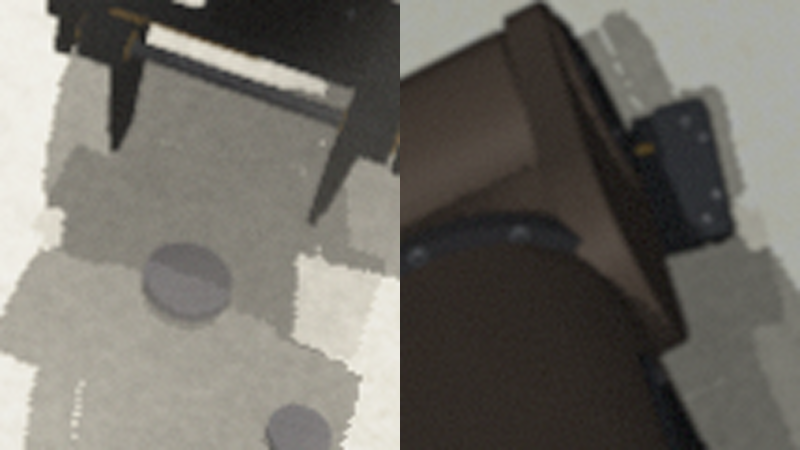

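The crop shows the open fingers straddling the larger disc, with tips at scene about (359,251) and (412,270). I'll go down and grip.

Call:
carry_out(
  grip=[-1, -1, -1, -1, -1],
  linear=[
    [0.07, -0.004, -0.002],
    [0.07, 0, 0],
    [0.05, 0, 0],
    [0.017, 0, 0],
    [0, 0, 0],
  ],
  turn=[0, 0, 0, 0, 0],
)

```text
t: 3.6
eef_pos: [455.6, 308.4, 17.4]
tcp_rot: [1.395, 1.571, -1.504]
ft_force: [-0.0, 0.1, -0.1]
opening: 1.0
```

Call:
carry_out(
  grip=[1, 1, 1, 1, 1],
  linear=[
    [0, 0, 0],
    [0, 0, 0],
    [0, 0, 0],
    [0, 0, 0],
    [0, 0, 0],
  ],
  turn=[0, 0, 0, 0, 0],
)

```text
t: 4.1
eef_pos: [455.0, 309.0, 17.5]
tcp_rot: [-3.088, 1.57, 0.297]
ft_force: [0.2, 0.2, -0.9]
opening: 0.642
```

Call:
carry_out(
  grip=[1, 1, 1, 1, 1],
  linear=[
    [0, 0, 0],
    [0, 0, 0],
    [0, 0, 0],
    [0, 0, 0],
    [0, 0, 0],
  ],
  turn=[0, 0, 0, 0, 0],
)

```text
t: 4.6
eef_pos: [454.9, 308.9, 17.1]
tcp_rot: [1.515, 1.571, -1.383]
ft_force: [-0.5, -0.7, 1.9]
opening: 0.464
```

```bash
python3 - <<'E'
from h import *
print(proj('scene',(454.1,306.9,106)))
go((454.5,309,16))
E
```

```text
[385.04674225 255.57178149]
tcp [454.9 308.9  17.1] jaw yaw -76.0 x [ 0. -0. -1.] shift/500 [ 0.0022 -0.0003  0.0007] d [ 1.1 -0.2  0.4] j [ 0.48  0.69  1.92 -0.    0.54  1.8 ] t 4.6
F [-0.46 -0.71  1.88] M [0.034 0.056 0.009] op 44.1
```

Call:
carry_out(
  grip=[1, 1, 1, 1, 1],
  linear=[
    [-0.03, 0, 0],
    [-0.08, 0, 0],
    [-0.08, 0, 0],
    [-0.08, 0, 0],
    [-0.08, 0, 0],
  ],
  turn=[0, 0, 0, 0, 0],
)

```text
t: 5.1
eef_pos: [454.6, 308.7, 193.6]
tcp_rot: [0.466, 1.57, -2.432]
ft_force: [-0.1, 0.5, -1.0]
opening: 0.462
```

Call:
carry_out(
  grip=[1, 1, 1, 1, 1],
  linear=[
    [-0.08, 0, 0],
    [-0.08, 0, 0],
    [-0.08, 0, 0],
    [-0.06, 0.04, 0],
    [0, 0.08, -0.004],
  ],
  turn=[0, 0, 0, 0, 0],
)

```text
t: 5.6
eef_pos: [471.7, 252.3, 346.0]
tcp_rot: [-2.975, 1.564, 0.414]
ft_force: [0.1, -1.2, -1.7]
opening: 0.462
```

```bash
python3 - <<'E'
from h import *
go((598,-168.5,330))
E
```

```text
tcp [471.7 252.3 346. ] jaw yaw -75.9 x [ 0.006  0.003 -1.   ] shift/500 [ 0.0312  0.8778 -0.0391] d [ 15.6 438.9 -19.5] j [0.37 0.26 1.61 0.   1.27 1.69] t 5.6
F [ 0.1  -1.19 -1.71] M [-0.07  -0.048 -0.003] op 43.9
```

Call:
carry_out(
  grip=[1, 1, 1, 1, 1],
  linear=[
    [0, 0.088, -0.004],
    [0, 0.088, -0.004],
    [0, 0.088, -0.004],
    [0, 0.088, -0.004],
    [0, 0.088, -0.004],
  ],
  turn=[0, 0, 0, 0, 0],
)

```text
t: 6.1
eef_pos: [534.2, 38.3, 342.0]
tcp_rot: [0.009, 1.57, -2.889]
ft_force: [0.8, 0.3, -1.0]
opening: 0.461
```

Call:
carry_out(
  grip=[1, 1, 1, 1, 1],
  linear=[
    [0, 0.088, -0.004],
    [0, 0.088, -0.004],
    [0, 0.088, -0.004],
    [0, 0.088, -0.004],
    [0, 0.07, -0.004],
  ],
  turn=[0, 0, 0, 0, 0],
)

```text
t: 6.6
eef_pos: [594.9, -164.6, 341.7]
tcp_rot: [-0.306, 1.57, 3.079]
ft_force: [0.8, -0.1, -1.8]
opening: 0.465
```

Call:
carry_out(
  grip=[1, 1, 1],
  linear=[
    [0.05, 0, 0],
    [0.04, 0, 0],
    [0, 0, 0],
  ],
  turn=[0, 0, 0],
)

```text
t: 6.9
eef_pos: [593.7, -162.2, 294.2]
tcp_rot: [-0.604, 1.565, 2.781]
ft_force: [-0.5, -0.4, -0.7]
opening: 0.464
```

```bash
python3 - <<'E'
from h import *
go((598,-168.5,241))
a=cams.read_camera('scene');b=cams.read_camera('top')
p=proj('scene',(598,-168,255));q=proj('top',(598,-168,255));print(p,q)
C=lambda im,p:cv2.resize(im[int(p[1])-40:int(p[1])+50,int(p[0])-40:int(p[0])+40],(400,450),interpolation=cv2.INTER_CUBIC)
cv2.imwrite('pics/c3.png',np.hstack([C(a,p),C(b,q)]))
s,R=tool();e=s['eef_pos'];print('expect plug bottom centre',proj('scene',e-[0,0,17.1]),'disc edge lower ctr',proj('scene',e-[0,0,7.1]))
E
```

```text
tcp [ 593.7 -162.2  294.2] jaw yaw -76.1 x [-0.005  0.002 -1.   ] shift/500 [ 0.1063  0.0146 -0.0057] d [53.2  7.3 -2.9] j [-0.37  0.42  1.49 -0.    1.23  0.95] t 6.9
F [-0.47 -0.41 -0.68] M [-0.057 -0.033  0.07 ] op 44.1
[144.03960963 122.54574567] [452.19758298 155.93217175]
expect plug bottom centre [144.62216689 111.6343513 ] disc edge lower ctr [143.53461752 107.01187061]
```

View pics/c3.png

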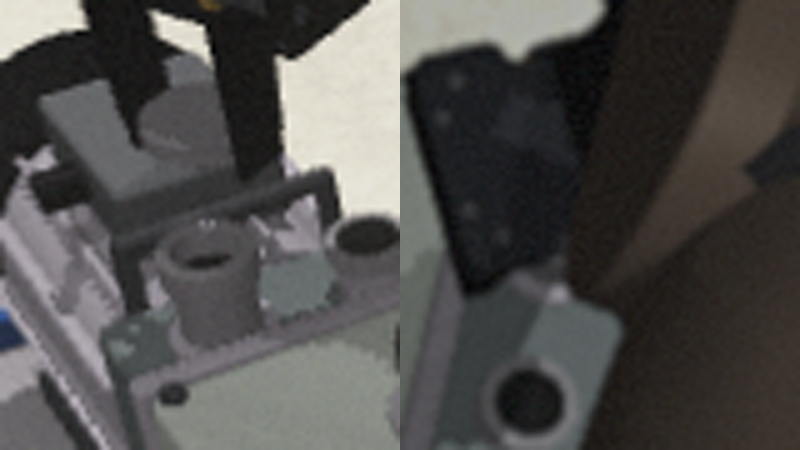

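Plug held between the fingers at scene (143,107), above the inlet ring at scene (146,132). I'll shift across and then lower it, checking the force.

Call:
carry_out(
  grip=[1, 1, 1, 1],
  linear=[
    [0.03, 0.015, -0.006],
    [0.03, 0, 0],
    [0, 0, 0],
    [0, 0, 0],
  ],
  turn=[0, 0, 0, 0],
)

```text
t: 7.4
eef_pos: [599.8, -168.9, 267.4]
tcp_rot: [2.316, 1.571, -0.582]
ft_force: [1.3, -0.5, -1.2]
opening: 0.466
```

```bash
python3 - <<'E'
from h import *
go((598.2,-168.7,241))
a=cams.read_camera('scene')
s,R=tool();e=s['eef_pos'];p=proj('scene',(598,-168,245));print(p)
cv2.imwrite('pics/c4.png',cv2.resize(a[int(p[1])-35:int(p[1])+25,int(p[0])-40:int(p[0])+40],(800,600),interpolation=cv2.INTER_CUBIC))
print(proj('scene',e-[0,0,17.1]),proj('scene',e-[0,0,7.1]),proj('scene',e+[0,0,.9]))
E
```

```text
tcp [ 599.8 -168.9  267.4] jaw yaw -76.0 x [ 0. -0. -1.] shift/500 [ 0.0528 -0.0012  0.0029] d [26.4 -0.6  1.5] j [-0.38  0.45  1.51 -0.    1.17  0.95] t 7.4
F [ 1.31 -0.55 -1.21] M [-0.042 -0.027 -0.013] op 44.3
[145.08864467 126.90363287]
[143.40825679 124.67376908] [142.33943972 120.27400286] [141.47117832 116.70148163]
```

View pics/c4.png

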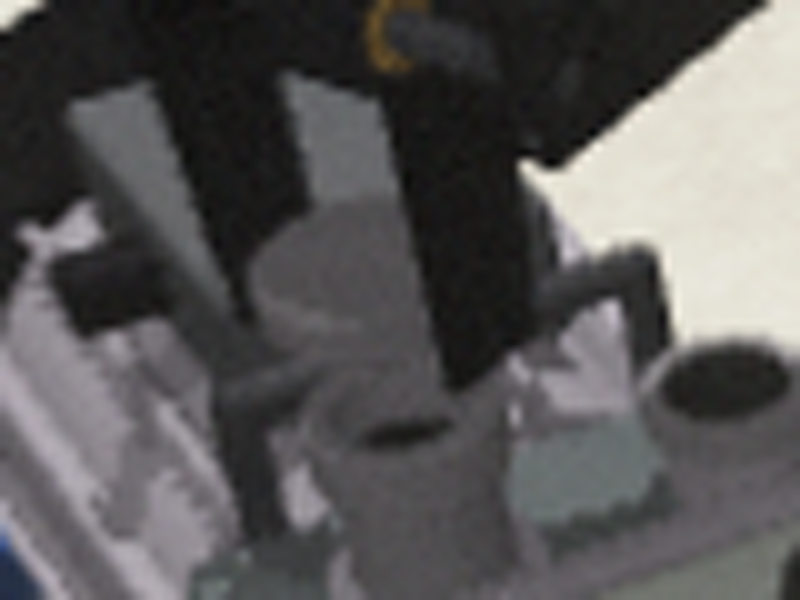

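The disc's left edge is at scene x≈129.8. The flange spans x≈135 to 156.5, and the bore lies below and to the right. I'll compare both with their predicted silhouettes.

```bash
python3 - <<'E'
from h import *
s,R=tool();e=s['eef_pos'];print(e)
th=np.linspace(0,6.28,180)
def c(P,r,cam='scene'):
    q=np.array([proj(cam,np.array(P)+[r*np.cos(t),r*np.sin(t),0]) for t in th]);return q.min(0).round(1),q.max(0).round(1)
print('disc top',c(e+[0,0,.9],23));print('disc bot',c(e-[0,0,7.1],23))
for P in[(598.2,-168.8,234)]:
    print('fl scene',c(P,20),'top',c(P,20,'top'), 'bore',c(P,13.5),c(P,13.5,'top'))
a=cv2.imread('pics/s0.png');b=cv2.imread('pics/t0.png')
# dark-bore extents
for n,im,(x,y) in(('scene',a,(145,132)),('top',b,(448,159))):
    w=cv2.cvtColor(im,cv2.COLOR_BGR2GRAY)[y-16:y+16,x-18:x+18]
    print(n);print('row',w[16]);print('col',w[:,18])
E
```

```text
[ 599.86512701 -168.90689024  267.78935428]
disc top (array([128.9, 109.9]), array([153.9, 123.8]))
disc bot (array([129.9, 113.4]), array([154.7, 127.4]))
fl scene (array([135.3, 125.5]), array([156.4, 137.7])) top (array([437.7, 148.1]), array([460.2, 169.5])) bore (array([138.7, 127.4]), array([153. , 135.7])) (array([441.4, 151.6]), array([456.5, 166. ]))
scene
row [ 48  47  39  41  38  40  47  76 143 145 126  56  62  65  68  70  76  73
  76  67  63  67  67  78  97 151 148 113  72 137  80  84  92  94 103 102]
col [ 70  54  51  49  50  53  51  64  64  72 139 127  91  79  76  73  76  51
  38  71 137 121  87  78  76  74  75  74  77  78  75  74]
top
row [ 67  64  76  85  86  71  50  53  84 112 112  85  53  24  23  25  25  19
  23  26  24  26  23  21  31  43  63  99 110 107  94  85  82  78  99 115]
col [143 141 118  87  83  93 105 109  93  65  40  28  27  23  25  25  23  28
  25  23  22  24  48  86 112 110  85  73  92 107 103  89]
```

```bash
python3 - <<'E'
from h import *
a=np.mean([cams.read_camera('scene').astype(float) for _ in range(3)],0)
g=a.mean(2).round().astype(int)
print('cols 124..160')
for y in range(108,140):print(y,g[y,124:160])
E
```

```text
cols 124..160
108 [ 25  22  22  24  24  24  25  25  25  24  28  58 104 105 104 104 105 105
 104 102  72  26  24  25  26  24  25  24  25  26  25  26  42 167 216 211]
109 [ 28  22  24  27  26  24  24  24  27  23  25  51 103 105 106 105 105 106
 104 104  92  23  24  23  24  24  27  25  21  24  25  26  29 100 176 223]
110 [ 46  23  25  25  27  26  23  25  23  25  26  42  88 106 102  92  95  94
  90  89  84  33  24  24  23  25  24  23  26  25  25  25  29  64 108 177]
111 [ 47  24  22  26  26  22  22  24  23  26  25  37  74  92  84  81  79  81
  80  81  76  41  22  26  24  25  23  25  25  24  26  25  28  50  83 100]
112 [85 24 25 24 26 26 24 24 23 31 52 75 78 80 79 79 78 79 80 81 76 52 24 25
 24 22 23 25 25 25 25 26 27 43 67 60]
113 [91 46 23 22 23 25 27 28 32 53 75 78 79 81 79 79 79 79 79 80 80 70 22 25
 27 26 24 25 26 28 26 25 26 32 54 54]
114 [92 47 24 22 23 27 28 43 71 75 80 79 80 81 80 83 81 80 79 81 82 78 32 26
 24 26 24 25 25 22 26 27 27 32 52 53]
115 [103  85  25  25  26  27  43  76  83  82  81  82  79  80  81  79  81  82
  82  79  79  78  42  24  25  25  28  26  22  25  25  25  26
[... 2649 characters left out ...]
92  84  80  74  63  55
  40  42  41  42  55  68  74  85  87  81  77  70  67  62  97 117 102 103]
136 [162 140  82  46  40  44  41  43  76  95  94  83  84  91  97  83  75  77
  71  74  76  75  77  84  85  81  80  77  72  70  68  64 101 114 109 111]
137 [148 160 126  53  40  42  42  42  67  96 100 113  76  82  88  82  90  92
  85  83  86  86  82  82  81  80  79  77  73  68  66  64 106 110 110 110]
138 [125 145 140  84  42  41  40  38  53 102 140 139  78  78  80  82  86  87
  83  84  83  82  79  81  79  81  77  74  73  71  70  76 108 107 110 110]
139 [117 125 135 116  42  42  40  41  54 118 152 148 102  76  80  82  81  82
  83  84  81  82  81  79  78  79  78  74  72  71  65  81 109 109 110 109]
```

Disc edges match prediction within 0.3 px, so the plug is centred in the jaws. After correction the inlet is at about (599.8,-169.5), so I'll shift 0.6 mm and lower gently.

Call:
carry_out(
  grip=[1, 1, 1, 1],
  linear=[
    [0.012, 0.0012, 0],
    [0.01, 0, 0],
    [0.006, 0, 0],
    [0, 0, 0],
  ],
  turn=[0, 0, 0, 0],
)

```text
t: 8.0
eef_pos: [599.5, -169.3, 252.5]
tcp_rot: [-0.547, 1.57, 2.838]
ft_force: [-0.4, 0.0, -1.4]
opening: 0.461
```

Call:
carry_out(
  grip=[1, 1, 1],
  linear=[
    [0.004, 0, 0],
    [0.004, 0, 0],
    [0, 0, 0],
  ],
  turn=[0, 0, 0],
)

```text
t: 8.3
eef_pos: [599.6, -169.3, 248.9]
tcp_rot: [-0.482, 1.57, 2.903]
ft_force: [0.1, -0.2, -1.1]
opening: 0.46
```

Call:
carry_out(
  grip=[1, 1, 1],
  linear=[
    [0.003, 0, 0],
    [0.003, 0, 0],
    [0, 0, 0],
  ],
  turn=[0, 0, 0],
)

```text
t: 8.6
eef_pos: [599.6, -169.3, 245.9]
tcp_rot: [-0.258, 1.571, 3.127]
ft_force: [0.0, -0.4, -0.7]
opening: 0.461
```

```bash
python3 - <<'E'
from h import *
go((599.8,-169.5,241))
E
```

```text
tcp [ 599.6 -169.3  245.9] jaw yaw -76.0 x [-0.  0. -1.] shift/500 [ 0.0098  0.0004 -0.0004] d [ 4.9  0.2 -0.2] j [-0.38  0.47  1.54 -0.    1.13  0.95] t 8.6
F [ 0.04 -0.39 -0.74] M [0.026 0.028 0.056] op 43.8
```

Call:
carry_out(
  grip=[1, 1, 1],
  linear=[
    [0.003, 0, 0],
    [0.003, 0, 0],
    [0, 0, 0],
  ],
  turn=[0, 0, 0],
)

```text
t: 8.9
eef_pos: [599.5, -169.4, 242.8]
tcp_rot: [-0.385, 1.57, 3.0]
ft_force: [-0.4, 0.0, -1.6]
opening: 0.465
```

Call:
carry_out(
  grip=[1, 1],
  linear=[
    [0.002, 0, 0],
    [0, 0, 0],
  ],
  turn=[0, 0],
)

```text
t: 9.1
eef_pos: [599.6, -169.4, 242.1]
tcp_rot: [1.841, 1.571, -1.056]
ft_force: [-0.2, -0.4, -0.6]
opening: 0.463
```

Call:
carry_out(
  grip=[1, 1],
  linear=[
    [0.002, 0, 0],
    [0, 0, 0],
  ],
  turn=[0, 0],
)

```text
t: 9.3
eef_pos: [599.7, -169.4, 242.1]
tcp_rot: [2.422, 1.57, -0.476]
ft_force: [-2.8, 1.4, 6.5]
opening: 0.461
```

Call:
carry_out(
  grip=[1, 1],
  linear=[
    [0.002, 0, 0],
    [0, 0, 0],
  ],
  turn=[0, 0],
)

```text
t: 9.5
eef_pos: [599.7, -169.4, 242.0]
tcp_rot: [2.434, 1.569, -0.464]
ft_force: [-5.4, 1.7, 13.3]
opening: 0.461
```

```bash
python3 - <<'E'
from h import *
go((599.8,-169.5,241))
E
```

```text
tcp [ 599.7 -169.4  242. ] jaw yaw -76.0 x [ 0.002 -0.001 -1.   ] shift/500 [ 0.0021  0.0002 -0.0001] d [ 1.   0.1 -0. ] j [-0.38  0.48  1.55 -0.    1.12  0.95] t 9.5
F [-5.45  1.68 13.31] M [ 0.305  0.894 -0.007] op 43.8
```

Call:
carry_out(
  grip=[1, -0.4, -0.4, -0.4, -0.4],
  linear=[
    [-0.003, 0, 0],
    [0, 0, 0],
    [0, 0, 0],
    [0, 0, 0],
    [0, 0, 0],
  ],
  turn=[0, 0, 0, 0, 0],
)

```text
t: 10.0
eef_pos: [599.7, -169.4, 241.4]
tcp_rot: [-0.262, 1.571, 3.124]
ft_force: [-0.6, -0.2, -0.8]
opening: 0.693
```

Call:
carry_out(
  grip=[-0.4, -0.4, -0.4, -0.4, -0.4],
  linear=[
    [-0.01, 0, 0],
    [-0.03, 0, 0],
    [-0.06, 0, 0],
    [-0.08, 0, 0],
    [-0.08, 0, 0],
  ],
  turn=[0, 0, 0, 0, 0],
)

```text
t: 10.5
eef_pos: [599.4, -169.3, 373.3]
tcp_rot: [-0.477, 1.57, 2.909]
ft_force: [-0.1, 0.3, 0.4]
opening: 0.702
```

Call:
carry_out(
  grip=[-0.4, -0.4, -0.4, -0.4, -0.4],
  linear=[
    [0, -0.08, 0],
    [0, -0.08, 0],
    [0, -0.08, 0],
    [0, 0, 0],
    [0, 0, 0],
  ],
  turn=[-0.047, -0.047, -0.047, -0.047, -0.047],
)

```text
t: 11.0
eef_pos: [553.7, -58.2, 372.6]
tcp_rot: [1.855, 1.569, -0.297]
ft_force: [-0.0, -0.6, 0.1]
opening: 0.7
```

```bash
python3 - <<'E'
from h import *
go((581,-45,238))
a=cams.read_camera('scene');b=cams.read_camera('top')
p=proj('scene',(590,-110,240));q=proj('top',(590,-110,240));print(p,q)
C=lambda im,p:cv2.resize(im[int(p[1])-45:int(p[1])+45,int(p[0])-40:int(p[0])+40],(400,450),interpolation=cv2.INTER_CUBIC)
cv2.imwrite('pics/c5.png',np.hstack([C(a,p),C(b,q)]))
E
```

```text
tcp [553.7 -58.2 372.6] jaw yaw -33.3 x [ 0.001 -0.    -1.   ] shift/500 [ 0.2693  0.0308 -0.0518] d [134.6  15.4 -25.9] j [-0.22  0.28  1.51 -0.    1.35  0.36] t 11.0
F [-0.03 -0.55  0.13] M [-0.01  -0.073 -0.012] op 66.5
[168.34546975 139.21158318] [417.09627542 162.28692124]
```

View pics/c5.png

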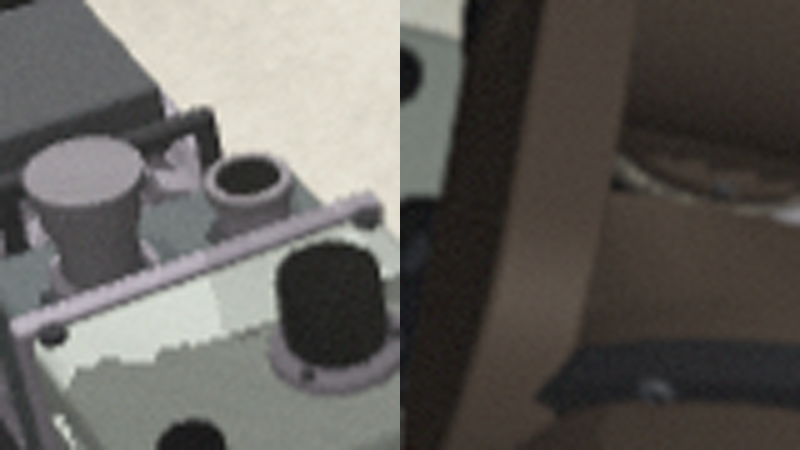

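The plug sits flat and fully down on the flange, disc centre at scene about (144,129). The knob is clear to the right, top centre at about (193.6,148.2). The plug's true position gives the calibration offset, which puts the knob axis at about (582.6,-45.5) with its top at z≈246. Next I'll move above the knob and wind the wrist back.

Call:
carry_out(
  grip=[-0.4, -0.4, -0.4, -0.4, -0.4],
  linear=[
    [0, 0.0344, -0.053],
    [0.03, 0, 0],
    [0.03, 0, 0],
    [0.03, 0, 0],
    [0.03, 0, 0],
  ],
  turn=[0, -0.047, -0.047, -0.047, -0.047],
)

```text
t: 11.6
eef_pos: [583.3, -47.0, 311.0]
tcp_rot: [-0.353, 1.571, -1.921]
ft_force: [0.5, -0.1, -0.7]
opening: 0.7
```

Call:
carry_out(
  grip=[-0.4, -0.4, -0.4, -0.4, -0.4],
  linear=[
    [0, 0, 0],
    [0, 0, 0],
    [0, 0, 0],
    [0, 0, 0],
    [0, 0, 0],
  ],
  turn=[-0.047, -0.047, -0.047, -0.047, 0],
)

```text
t: 12.1
eef_pos: [583.3, -47.0, 311.6]
tcp_rot: [-0.921, 1.571, -1.901]
ft_force: [-0.2, -0.7, 0.6]
opening: 0.698
```

```bash
python3 - <<'E'
from h import *
go((582.6,-45.5,232))
E
```

```text
tcp [583.3 -47.  311.6] jaw yaw 33.8 x [-0. -0. -1.] shift/500 [ 0.1593  0.0005 -0.0033] d [79.6  0.3 -1.7] j [-0.19  0.36  1.54 -0.    1.24 -0.78] t 12.1
F [-0.21 -0.67  0.6 ] M [-0.007 -0.19   0.018] op 66.3
```

Call:
carry_out(
  grip=[-0.4, -0.4, -0.4, -0.4, -0.4],
  linear=[
    [0.06, 0, -0.0033],
    [0.06, 0, 0],
    [0.03, 0, 0],
    [0.009, 0, 0],
    [0, 0, 0],
  ],
  turn=[0, 0, 0, 0, 0],
)

```text
t: 12.6
eef_pos: [582.4, -45.5, 232.0]
tcp_rot: [-2.194, 1.57, 3.106]
ft_force: [0.1, -1.3, 0.2]
opening: 0.696
```

Call:
carry_out(
  grip=[0.2, 0.2, 0.22, 0.22, 0.22],
  linear=[
    [0, 0, 0],
    [0, 0, 0],
    [0, 0, 0],
    [0, 0, 0],
    [0, 0, 0],
  ],
  turn=[0, 0, 0, 0, 0],
)

```text
t: 13.1
eef_pos: [582.9, -45.1, 232.6]
tcp_rot: [1.165, 1.569, 0.187]
ft_force: [4.7, 4.6, 0.4]
opening: 0.399
```

```bash
python3 - <<'E'
from h import *
go((582.6,-45.5,232));s,R=tool();print('F tool',R.T@s['ft_force'])
E
```

```text
tcp [582.9 -45.1 232.6] jaw yaw 33.9 x [ 0.002  0.    -1.   ] shift/500 [ 0.0011 -0.0008  0.0003] d [ 0.6 -0.4  0.2] j [-0.19  0.43  1.66  0.    1.05 -0.78] t 13.1
F [4.7  4.59 0.37] M [ 0.677 -0.913  0.044] op 37.9
F tool [-0.359833    6.45769219 -1.1864867 ]
```

Call:
carry_out(
  grip=[0.3, 0.3, 0.3, 0.3, 0.3],
  linear=[
    [0, 0.001, 0],
    [0, 0, 0],
    [0, 0, 0],
    [0, 0, 0],
    [0, 0, 0],
  ],
  turn=[0, 0, 0, 0, 0],
)

```text
t: 13.6
eef_pos: [582.9, -45.1, 232.5]
tcp_rot: [0.847, 1.57, -0.131]
ft_force: [1.7, 2.0, 4.8]
opening: 0.397
```

```bash
python3 - <<'E'
from h import *
go((582.6,-45.5,232));s,R=tool();print('F tool',R.T@s['ft_force'])
E
```

```text
tcp [582.9 -45.1 232.5] jaw yaw 33.9 x [ 0.001 -0.    -1.   ] shift/500 [ 0.001  -0.001   0.0003] d [ 0.5 -0.5  0.2] j [-0.19  0.43  1.66  0.    1.06 -0.78] t 13.6
F [1.71 1.99 4.76] M [ 0.397 -0.383  0.006] op 37.8
F tool [-4.75813461  2.53392302 -0.69547815]
```

Call:
carry_out(
  grip=[-0.2, -0.2, -0.2, -0.2, -0.2],
  linear=[
    [0, 0.0006, 0],
    [0, 0, 0],
    [0, 0, 0],
    [0, 0, 0],
    [0, 0, 0],
  ],
  turn=[0, 0, 0, -0.047, -0.047],
)

```text
t: 14.1
eef_pos: [582.8, -45.0, 231.8]
tcp_rot: [-2.349, 1.57, -3.026]
ft_force: [-0.7, -0.5, 0.4]
opening: 0.6
```

Call:
carry_out(
  grip=[-0.2, -0.2, -0.2, -0.2, -0.2],
  linear=[
    [0, 0, 0],
    [0, 0, 0],
    [0, 0, 0],
    [0, 0, 0],
    [0, 0, 0],
  ],
  turn=[-0.047, -0.047, -0.047, -0.047, -0.047],
)

```text
t: 14.6
eef_pos: [582.8, -45.1, 231.9]
tcp_rot: [-3.028, 1.57, -2.967]
ft_force: [0.1, 0.6, -0.9]
opening: 0.595
```

Call:
carry_out(
  grip=[-0.2, -0.2, -0.2, -0.2, 0.2],
  linear=[
    [0, 0, 0],
    [0, 0, 0],
    [0, 0, 0],
    [0, 0, 0],
    [0, 0, 0],
  ],
  turn=[-0.047, -0.047, -0.047, 0, 0],
)

```text
t: 15.1
eef_pos: [582.9, -45.0, 232.0]
tcp_rot: [2.915, 1.57, -2.875]
ft_force: [-0.1, 0.2, -0.1]
opening: 0.558
```

```bash
python3 - <<'E'
from h import *
go((583,-45,232));s,R=tool();print('F tool',R.T@s['ft_force'])
E
```

```text
tcp [582.9 -45.  232. ] jaw yaw 118.3 x [-0. -0. -1.] shift/500 [-0.     -0.0001  0.0003] d [-0.  -0.1  0.1] j [-0.19  0.43  1.66 -0.    1.06 -2.25] t 15.1
F [-0.08  0.17 -0.09] M [ 0.105 -0.13  -0.041] op 53.0
F tool [0.09079945 0.19081098 0.01025074]
```

Call:
carry_out(
  grip=[0.25, 0.25, 0.25, 0.25, 0.25],
  linear=[
    [0, 0, 0],
    [0, 0, 0],
    [0, 0, 0],
    [0, 0, 0],
    [0, 0, 0],
  ],
  turn=[0, 0, 0, 0, 0],
)

```text
t: 15.6
eef_pos: [583.6, -46.1, 232.2]
tcp_rot: [-1.361, 1.568, -0.865]
ft_force: [4.5, -7.4, -2.0]
opening: 0.394
```

```bash
python3 - <<'E'
from h import *
go((583,-45,232));s,R=tool();print('F tool',R.T@s['ft_force'])
E
```

```text
tcp [583.6 -46.1 232.2] jaw yaw 118.4 x [ 0.002 -0.002 -1.   ] shift/500 [ 0.0003  0.0025 -0.0001] d [ 0.2  1.3 -0. ] j [-0.19  0.43  1.66 -0.    1.05 -2.26] t 15.6
F [ 4.52 -7.36 -1.96] M [-0.971 -0.683  0.014] op 37.4
F tool [ 1.97771892 -8.61360968  0.4650997 ]
```

Call:
carry_out(
  grip=[0.25, 0.25, 0.25],
  linear=[
    [0, -0.0027, 0],
    [0, 0, 0],
    [0, 0, 0],
  ],
  turn=[0, 0, 0],
)

```text
t: 15.9
eef_pos: [583.7, -46.2, 232.1]
tcp_rot: [-1.366, 1.57, -0.868]
ft_force: [2.1, -1.2, -1.4]
opening: 0.395
```

```bash
cat >> h.py <<'E'
def st():
    s,R=tool();f=R.T@s['ft_force'];m=R.T@s['moment'];y=np.degrees(np.arctan2(R[1,1],R[0,1]))
    print('t %.1f yaw %.2f j6 %.1f Ftool %s M %s op %.1f pos %s'%(s['t'],y,np.degrees(s['joints'][5]),f.round(1),m.round(3),s['opening']*95,s['eef_pos'].round(1)))
E
python3 -c "
from h import *
st()"
```

```text
t 15.9 yaw 118.52 j6 -129.5 Ftool [ 1.4 -2.1  1.3] M [ 0.062 -0.258 -0.043] op 37.5 pos [583.7 -46.2 232.1]
```

Call:
carry_out(
  grip=[0.25],
  linear=[
    [0, 0, 0],
  ],
  turn=[0.02],
)

```text
t: 16.0
eef_pos: [583.6, -46.2, 232.1]
tcp_rot: [-1.586, 1.57, -1.15]
ft_force: [1.1, -0.4, 1.0]
opening: 0.395
```

```bash
python3 -c "from h import *;st()"
```

```text
t 16.0 yaw 114.93 j6 -125.9 Ftool [-1.  -0.9  0.8] M [-0.274 -0.312  0.073] op 37.5 pos [583.6 -46.2 232.1]
```

Call:
carry_out(
  grip=[0.25],
  linear=[
    [0, 0, 0],
  ],
  turn=[0.02],
)

```text
t: 16.1
eef_pos: [583.7, -46.2, 232.2]
tcp_rot: [-1.363, 1.57, -0.993]
ft_force: [0.9, -1.5, -0.2]
opening: 0.396
```

```bash
python3 -c "from h import *;st()"
```

```text
t 16.1 yaw 111.22 j6 -122.2 Ftool [ 0.2 -1.7  0.3] M [ 0.01  -0.271 -0.175] op 37.6 pos [583.7 -46.2 232.2]
```

Call:
carry_out(
  grip=[0.25],
  linear=[
    [0, 0, 0],
  ],
  turn=[0.02],
)

```text
t: 16.2
eef_pos: [583.6, -46.1, 232.1]
tcp_rot: [-1.349, 1.57, -1.042]
ft_force: [1.4, -0.5, -0.6]
opening: 0.392
```

```bash
python3 -c "from h import *;st()"
```

```text
t 16.2 yaw 107.60 j6 -118.6 Ftool [ 0.6 -0.9  1.2] M [ 0.008 -0.264 -0.123] op 37.2 pos [583.6 -46.1 232.1]
```

Call:
carry_out(
  grip=[0.25],
  linear=[
    [0, 0, 0],
  ],
  turn=[0.02],
)

```text
t: 16.3
eef_pos: [583.7, -46.2, 232.2]
tcp_rot: [-1.082, 1.57, -0.838]
ft_force: [1.4, -1.0, 0.4]
opening: 0.392
```

```bash
python3 -c "from h import *;st()"
```

```text
t 16.3 yaw 103.99 j6 -115.0 Ftool [-0.4 -1.3  1.2] M [-0.093 -0.328  0.022] op 37.2 pos [583.7 -46.2 232.2]
```

Call:
carry_out(
  grip=[0.25],
  linear=[
    [0, 0, 0],
  ],
  turn=[0.02],
)

```text
t: 16.4
eef_pos: [583.7, -46.2, 232.2]
tcp_rot: [-1.117, 1.57, -0.936]
ft_force: [1.4, -0.6, 0.2]
opening: 0.394
```

```bash
python3 -c "from h import *;st()"
```

```text
t 16.4 yaw 100.38 j6 -111.4 Ftool [-0.2 -0.8  1.2] M [ 0.102 -0.306 -0.05 ] op 37.5 pos [583.7 -46.2 232.2]
```

Call:
carry_out(
  grip=[0.25],
  linear=[
    [0, 0, 0],
  ],
  turn=[0.02],
)

```text
t: 16.5
eef_pos: [583.6, -46.2, 232.1]
tcp_rot: [-1.118, 1.57, -1.0]
ft_force: [1.4, -0.2, -0.7]
opening: 0.393
```

```bash
python3 -c "from h import *;st()"
```

```text
t 16.5 yaw 96.78 j6 -107.8 Ftool [ 0.7 -0.4  1.4] M [ 0.176 -0.355 -0.152] op 37.3 pos [583.6 -46.2 232.1]
```

Call:
carry_out(
  grip=[0.25],
  linear=[
    [0, 0, 0],
  ],
  turn=[0.02],
)

```text
t: 16.6
eef_pos: [583.7, -46.1, 232.1]
tcp_rot: [-0.774, 1.57, -0.718]
ft_force: [0.9, -1.3, -0.3]
opening: 0.395
```

```bash
python3 -c "from h import *;st()"
```

```text
t 16.6 yaw 93.19 j6 -104.2 Ftool [ 0.3 -1.4  0.9] M [-0.39  -0.42   0.231] op 37.6 pos [583.7 -46.1 232.1]
```

Call:
carry_out(
  grip=[0.25],
  linear=[
    [0, 0, 0],
  ],
  turn=[0.02],
)

```text
t: 16.7
eef_pos: [583.7, -46.1, 232.1]
tcp_rot: [-0.923, 1.57, -0.929]
ft_force: [1.0, -1.7, -0.8]
opening: 0.395
```

```bash
python3 -c "from h import *;st()"
```

```text
t 16.7 yaw 89.61 j6 -100.6 Ftool [ 0.8 -1.7  1. ] M [-0.357 -0.383  0.294] op 37.5 pos [583.7 -46.1 232.1]
```

```bash
cat >> h.py <<'E'
def av(n=3):
    L=[]
    for i in range(n):
        s,R=tool();L.append(-s['moment'][2])
        if i<n-1:cams.read_camera('scene')
    print('j6 %.2f Mx %.3f %s Fxy %s t %.1f'%(np.degrees(s['joints'][5]),np.mean(L),np.round(L,2),s['ft_force'][:2].round(1),s['t']))
E
python3 -c "from h import *;av(5)"
```

```text
j6 -100.83 Mx -0.202 [-0.36 -0.11  0.04 -0.23 -0.34] Fxy [ 0.7 -2.4] t 16.9
```

Call:
carry_out(
  grip=[0.25],
  linear=[
    [0, 0, 0],
  ],
  turn=[0.02],
)

```text
t: 17.0
eef_pos: [583.6, -46.2, 232.1]
tcp_rot: [-0.836, 1.57, -0.902]
ft_force: [0.3, -1.5, 1.2]
opening: 0.396
```

```bash
python3 -c "from h import *;av(4)"
```

```text
j6 -97.26 Mx -0.146 [ 0.05 -0.07 -0.24 -0.33] Fxy [ 1.1 -0.6] t 17.1
```

Call:
carry_out(
  grip=[0.25],
  linear=[
    [0, 0, 0],
  ],
  turn=[0.02],
)

```text
t: 17.25
eef_pos: [583.7, -46.2, 232.1]
tcp_rot: [-0.759, 1.57, -0.887]
ft_force: [1.2, -2.1, -1.3]
opening: 0.392
```

```bash
python3 -c "from h import *;av(4)"
```

```text
j6 -93.68 Mx 0.085 [ 0.09  0.2  -0.04  0.09] Fxy [ 1.7 -1.4] t 17.4
```

Call:
carry_out(
  grip=[0.25],
  linear=[
    [0, 0, 0],
  ],
  turn=[0.02],
)

```text
t: 17.5
eef_pos: [583.7, -46.2, 232.2]
tcp_rot: [-0.384, 1.57, -0.575]
ft_force: [1.6, -1.3, 0.5]
opening: 0.395
```

```bash
python3 -c "from h import *;av(4)"
```

```text
j6 -90.09 Mx 0.069 [ 0.03  0.22 -0.17  0.19] Fxy [ 1.6 -0.8] t 17.6
```

```bash
cat >> h.py <<'E'
def tq(n=4,w=True):
    L=[]
    for i in range(n):
        s,R=tool();L.append((-s['moment'][2],s['tau'][5],np.degrees(s['joints'][5]),s['qvel'][5]))
        if i<n-1:cams.read_camera('scene')
    L=np.array(L);print('t %.2f Mx %s tau6 %s j6 %s qv %s'%(s['t'],L[:,0].round(2),L[:,1].round(3),L[:,2].round(2),L[:,3].round(3)))
E
python3 -c "from h import *;tq(6)"
```

```text
t 17.90 Mx [ 0.19 -0.01  0.22  0.18  0.22  0.25] tau6 [ 0.165  0.135 -0.144 -0.254 -0.268 -0.261] j6 [-90.09 -90.1  -90.07 -90.04 -90.01 -89.99] qv [-0.008  0.005  0.009  0.012  0.008  0.005]
```

Call:
carry_out(
  grip=[0.25],
  linear=[
    [0, 0, 0],
  ],
  turn=[0.01],
)

```text
t: 18.0
eef_pos: [583.7, -46.2, 232.1]
tcp_rot: [-0.469, 1.571, -0.693]
ft_force: [1.7, -1.6, -0.3]
opening: 0.398
```

```bash
python3 -c "from h import *;tq(3)"
```

```text
t 18.10 Mx [0.07 0.18 0.11] tau6 [-0.898 -0.737  0.408] j6 [-88.17 -88.01 -88.15] qv [ 0.339 -0.05  -0.032]
```

Settled readings are clean: tau6 and Mx agree on about +0.22 N m pulling ahead. From here I'll settle before each reading.

Call:
carry_out(
  grip=[0.25, 0.25, 0.25],
  linear=[
    [0, 0, 0],
    [0, 0, 0],
    [0, 0, 0],
  ],
  turn=[0.01, 0, 0],
)

```text
t: 18.4
eef_pos: [583.6, -46.2, 232.1]
tcp_rot: [-0.761, 1.571, -1.015]
ft_force: [2.1, -0.8, 0.7]
opening: 0.397
```

```bash
python3 -c "from h import *;tq(2)"
```

```text
t 18.45 Mx [0.26 0.22] tau6 [-0.194 -0.251] j6 [-86.41 -86.4 ] qv [0.005 0.007]
```

Call:
carry_out(
  grip=[0.25, 0.25, 0.25],
  linear=[
    [0, 0, 0],
    [0, 0, 0],
    [0, 0, 0],
  ],
  turn=[0.01, 0, 0],
)

```text
t: 18.75
eef_pos: [583.7, -46.2, 232.1]
tcp_rot: [-0.724, 1.571, -1.01]
ft_force: [3.2, -2.1, -0.0]
opening: 0.392
```

```bash
python3 -c "from h import *;tq(2)"
```

```text
t 18.80 Mx [0.51 0.45] tau6 [-0.434 -0.462] j6 [-84.58 -84.58] qv [0.002 0.001]
```

Call:
carry_out(
  grip=[0.25, 0.25, 0.25],
  linear=[
    [0, 0, 0],
    [0, 0, 0],
    [0, 0, 0],
  ],
  turn=[0.01, 0, 0],
)

```text
t: 19.1
eef_pos: [583.7, -46.2, 232.1]
tcp_rot: [-0.421, 1.571, -0.738]
ft_force: [2.9, -2.4, -0.1]
opening: 0.395
```

```bash
python3 -c "from h import *;tq(2)"
```

```text
t 19.15 Mx [0.22 0.17] tau6 [-0.19  -0.211] j6 [-82.8  -82.79] qv [0.    0.004]
```

Call:
carry_out(
  grip=[0.25, 0.25],
  linear=[
    [0, 0, 0],
    [0, 0, 0],
  ],
  turn=[0.004, 0.004],
)

```text
t: 19.35
eef_pos: [583.7, -46.2, 232.2]
tcp_rot: [-0.235, 1.571, -0.58]
ft_force: [2.7, -2.8, 0.2]
opening: 0.396
```

```bash
python3 -c "from h import *;tq(1)"
```

```text
t 19.35 Mx [-0.05] tau6 [-0.199] j6 [-81.26] qv [0.128]
```

Call:
carry_out(
  grip=[0.25, 0.25],
  linear=[
    [0, 0, 0],
    [0, 0, 0],
  ],
  turn=[0.004, 0.004],
)

```text
t: 19.55
eef_pos: [583.6, -46.1, 232.1]
tcp_rot: [-0.297, 1.571, -0.667]
ft_force: [3.5, -2.3, -0.5]
opening: 0.4
```

```bash
python3 -c "from h import *;tq(1)"
```

```text
t 19.55 Mx [-0.21] tau6 [-0.025] j6 [-79.81] qv [0.124]
```

Call:
carry_out(
  grip=[0.25, 0.25],
  linear=[
    [0, 0, 0],
    [0, 0, 0],
  ],
  turn=[0.004, 0.004],
)

```text
t: 19.75
eef_pos: [583.7, -46.1, 232.1]
tcp_rot: [0.062, 1.571, -0.332]
ft_force: [3.6, -0.9, -1.3]
opening: 0.397
```

```bash
python3 -c "from h import *;tq(1)"
```

```text
t 19.75 Mx [-0.43] tau6 [0.217] j6 [-78.37] qv [0.125]
```

```bash
python3 -c "from h import *;tq(4)"
```

```text
t 19.90 Mx [-0.43 -0.32 -0.3  -0.32] tau6 [0.217 0.237 0.507 0.401] j6 [-78.37 -78.32 -78.38 -78.41] qv [ 0.125 -0.025 -0.014 -0.004]
```

Call:
carry_out(
  grip=[0.25],
  linear=[
    [0, 0, 0],
  ],
  turn=[0.002],
)

```text
t: 20.0
eef_pos: [583.6, -46.1, 232.1]
tcp_rot: [0.017, 1.571, -0.384]
ft_force: [4.9, -1.7, -0.8]
opening: 0.396
```

```bash
python3 -c "from h import *;tq(3)"
```

```text
t 20.10 Mx [-0.45 -0.48 -0.42] tau6 [0.261 0.311 0.461] j6 [-78.05 -78.01 -78.04] qv [ 0.07  -0.01  -0.005]
```

Call:
carry_out(
  grip=[0.25],
  linear=[
    [0, 0, 0],
  ],
  turn=[0.002],
)

```text
t: 20.2
eef_pos: [583.7, -46.1, 232.1]
tcp_rot: [0.157, 1.571, -0.249]
ft_force: [4.2, -1.4, 0.2]
opening: 0.395
```

```bash
python3 -c "from h import *;tq(4)"
```

```text
t 20.35 Mx [-0.5  -0.43 -0.42 -0.45] tau6 [0.319 0.365 0.514 0.471] j6 [-77.69 -77.65 -77.67 -77.69] qv [ 0.07  -0.011 -0.007 -0.001]
```

Call:
carry_out(
  grip=[0.25, 0.25, 0.25, 0.25],
  linear=[
    [0, 0, 0],
    [0, 0, 0],
    [0, 0, 0],
    [0, 0, 0],
  ],
  turn=[0.002, 0.002, 0.002, 0],
)

```text
t: 20.75
eef_pos: [583.6, -46.2, 232.2]
tcp_rot: [-0.254, 1.571, -0.68]
ft_force: [3.4, -1.9, 0.6]
opening: 0.393
```

```bash
python3 -c "from h import *;tq(2)"
```

```text
t 20.80 Mx [-0.08 -0.03] tau6 [0.133 0.08 ] j6 [-76.58 -76.6 ] qv [-0.01  -0.003]
```

Call:
carry_out(
  grip=[0.25, 0.25, 0.25, 0.25],
  linear=[
    [0, 0, 0],
    [0, 0, 0],
    [0, 0, 0],
    [0, 0, 0],
  ],
  turn=[0.002, 0.002, 0.002, 0],
)

```text
t: 21.2
eef_pos: [583.6, -46.1, 232.2]
tcp_rot: [-0.418, 1.571, -0.863]
ft_force: [4.9, -0.8, 0.5]
opening: 0.396
```

```bash
python3 -c "from h import *;tq(2)"
```

```text
t 21.25 Mx [-0.25 -0.15] tau6 [0.298 0.244] j6 [-75.51 -75.53] qv [-0.008 -0.003]
```

Call:
carry_out(
  grip=[0.25, 0.25, 0.25, 0.25],
  linear=[
    [0, 0, 0],
    [0, 0, 0],
    [0, 0, 0],
    [0, 0, 0],
  ],
  turn=[0.002, 0.002, 0.002, 0],
)

```text
t: 21.65
eef_pos: [583.6, -46.2, 232.2]
tcp_rot: [-0.924, 1.571, -1.387]
ft_force: [4.0, -1.3, 1.3]
opening: 0.399
```

```bash
python3 -c "from h import *;tq(2)"
```

```text
t 21.70 Mx [-0.32 -0.29] tau6 [0.363 0.33 ] j6 [-74.42 -74.44] qv [-0.01  -0.002]
```

Call:
carry_out(
  grip=[0.25, 0.25, 0.25, 0.25],
  linear=[
    [0, 0, 0],
    [0, 0, 0],
    [0, 0, 0],
    [0, 0, 0],
  ],
  turn=[0.002, 0.002, 0.002, 0],
)

```text
t: 22.1
eef_pos: [583.6, -46.2, 232.1]
tcp_rot: [-1.056, 1.571, -1.538]
ft_force: [4.9, -0.8, 1.0]
opening: 0.394
```

```bash
python3 -c "from h import *;tq(2)"
```

```text
t 22.15 Mx [-0.72 -0.74] tau6 [0.791 0.73 ] j6 [-73.36 -73.37] qv [-0.007 -0.002]
```

Call:
carry_out(
  grip=[0.25, 0.25, 0.25, 0.25],
  linear=[
    [0, 0, 0],
    [0, 0, 0],
    [0, 0, 0],
    [0, 0, 0],
  ],
  turn=[0.002, 0.002, 0.002, 0],
)

```text
t: 22.55
eef_pos: [583.3, -46.0, 232.1]
tcp_rot: [-2.968, 1.57, 2.814]
ft_force: [1.2, -0.5, 2.5]
opening: 0.398
```

```bash
python3 -c "from h import *;tq(2)"
```

```text
t 22.60 Mx [-0.68 -0.67] tau6 [0.779 0.718] j6 [-72.27 -72.28] qv [-0.007 -0.002]
```

Call:
carry_out(
  grip=[0.25, 0.25, 0.25, 0.25],
  linear=[
    [0, 0, 0],
    [0, 0, 0],
    [0, 0, 0],
    [0, 0, 0],
  ],
  turn=[0.002, 0.002, 0.002, 0],
)

```text
t: 23.0
eef_pos: [583.2, -45.8, 232.0]
tcp_rot: [-3.074, 1.57, 2.689]
ft_force: [-2.1, 4.1, 4.9]
opening: 0.397
```

```bash
python3 -c "from h import *;tq(2)"
```

```text
t 23.05 Mx [-0.82 -0.63] tau6 [0.854 0.852] j6 [-71.18 -71.2 ] qv [-0.012 -0.004]
```

The stop is found: the torque held at 0.7–0.85 N m, and 0.9 spoils it. Total travel was about 54.5°. Since the spacing is at least 20°, that is 2 clicks of about 24.7°. I'll turn back anticlockwise slowly, feeling for the clicks.

Call:
carry_out(
  grip=[0.25, 0.25, 0.25, 0.25, 0.25],
  linear=[
    [0, 0, 0],
    [0, 0, 0],
    [0, 0, 0],
    [0, 0, 0],
    [0, 0, 0],
  ],
  turn=[-0.004, -0.004, -0.004, -0.004, -0.004],
)

```text
t: 23.55
eef_pos: [583.2, -45.9, 232.0]
tcp_rot: [2.875, 1.569, 2.419]
ft_force: [-4.4, 2.0, 4.6]
opening: 0.397
```

```bash
python3 -c "from h import *;tq(2)"
```

```text
t 23.60 Mx [-0.19 -0.27] tau6 [0.41  0.351] j6 [-74.85 -74.9 ] qv [-0.122  0.021]
```

Call:
carry_out(
  grip=[0.25, 0.25, 0.25, 0.25, 0.25],
  linear=[
    [0, 0, 0],
    [0, 0, 0],
    [0, 0, 0],
    [0, 0, 0],
    [0, 0, 0],
  ],
  turn=[-0.004, -0.004, -0.004, -0.004, -0.004],
)

```text
t: 24.1
eef_pos: [583.2, -45.9, 232.0]
tcp_rot: [2.884, 1.569, 2.49]
ft_force: [-5.0, 2.5, 4.7]
opening: 0.392
```

```bash
python3 -c "from h import *;tq(2)"
```

```text
t 24.15 Mx [ 0.08 -0.08] tau6 [0.18  0.124] j6 [-78.44 -78.48] qv [-0.122  0.024]
```

Call:
carry_out(
  grip=[0.25, 0.25, 0.25, 0.25, 0.25],
  linear=[
    [0, 0, 0],
    [0, 0, 0],
    [0, 0, 0],
    [0, 0, 0],
    [0, 0, 0],
  ],
  turn=[-0.004, -0.004, -0.004, -0.004, -0.004],
)

```text
t: 24.65
eef_pos: [583.1, -46.0, 232.0]
tcp_rot: [2.931, 1.569, 2.599]
ft_force: [-4.7, 3.4, 4.9]
opening: 0.398
```

```bash
python3 -c "from h import *;tq(2)"
```

```text
t 24.70 Mx [0.25 0.25] tau6 [-0.079 -0.141] j6 [-82.02 -82.06] qv [-0.124  0.021]
```

Call:
carry_out(
  grip=[0.25, 0.25, 0.25, 0.25, 0.25],
  linear=[
    [0, 0, 0],
    [0, 0, 0],
    [0, 0, 0],
    [0, 0, 0],
    [0, 0, 0],
  ],
  turn=[-0.004, -0.004, -0.004, -0.004, -0.004],
)

```text
t: 25.2
eef_pos: [583.1, -46.0, 232.1]
tcp_rot: [2.906, 1.569, 2.637]
ft_force: [-4.0, 3.0, 4.8]
opening: 0.395
```

```bash
python3 -c "from h import *;tq(2)"
```

```text
t 25.25 Mx [0.11 0.09] tau6 [0.073 0.013] j6 [-85.63 -85.67] qv [-0.125  0.022]
```

Call:
carry_out(
  grip=[0.25, 0.25, 0.25, 0.25, 0.25],
  linear=[
    [0, 0, 0],
    [0, 0, 0],
    [0, 0, 0],
    [0, 0, 0],
    [0, 0, 0],
  ],
  turn=[-0.004, -0.004, -0.004, -0.004, -0.004],
)

```text
t: 25.75
eef_pos: [583.1, -46.1, 232.0]
tcp_rot: [2.892, 1.569, 2.686]
ft_force: [-4.6, 1.9, 4.2]
opening: 0.396
```

```bash
python3 -c "from h import *;tq(2)"
```

```text
t 25.80 Mx [0.19 0.15] tau6 [ 0.026 -0.084] j6 [-89.23 -89.27] qv [-0.123  0.022]
```

Call:
carry_out(
  grip=[0.25, 0.25, 0.25, 0.25, 0.25],
  linear=[
    [0, 0, 0],
    [0, 0, 0],
    [0, 0, 0],
    [0, 0, 0],
    [0, 0, 0],
  ],
  turn=[-0.004, -0.004, -0.004, -0.004, -0.004],
)

```text
t: 26.3
eef_pos: [583.1, -46.0, 232.0]
tcp_rot: [2.799, 1.569, 2.657]
ft_force: [-4.9, 2.3, 5.3]
opening: 0.394
```

```bash
python3 -c "from h import *;tq(2)"
```

```text
t 26.35 Mx [-0.15 -0.19] tau6 [0.389 0.328] j6 [-92.85 -92.9 ] qv [-0.124  0.02 ]
```

Call:
carry_out(
  grip=[0.25, 0.25, 0.25, 0.25, 0.25],
  linear=[
    [0, 0, 0],
    [0, 0, 0],
    [0, 0, 0],
    [0, 0, 0],
    [0, 0, 0],
  ],
  turn=[-0.004, -0.004, -0.004, -0.004, -0.004],
)

```text
t: 26.85
eef_pos: [583.1, -46.1, 232.0]
tcp_rot: [2.78, 1.569, 2.701]
ft_force: [-4.5, 1.6, 5.6]
opening: 0.398
```

```bash
python3 -c "from h import *;tq(2);st()"
```

```text
t 26.90 Mx [-0.37 -0.07] tau6 [0.568 0.312] j6 [-96.45 -96.5 ] qv [-0.129  0.026]
t 26.9 yaw 85.49 j6 -96.5 Ftool [-4.3  0.7 -4.3] M [-0.073  0.713  0.36 ] op 37.3 pos [583.1 -46.1 232. ]
```

Readings fit: click 0 at about -79, crest at about -90.5, so click 1 is near -103, click 2 near -128 and click 3 near -152. Continuing.

Call:
carry_out(
  grip=[0.25, 0.25, 0.25, 0.25, 0.25],
  linear=[
    [0, 0, 0],
    [0, 0, 0],
    [0, 0, 0],
    [0, 0, 0],
    [0, 0, 0],
  ],
  turn=[-0.004, -0.004, -0.004, -0.004, -0.004],
)

```text
t: 27.4
eef_pos: [583.1, -46.1, 232.0]
tcp_rot: [2.821, 1.569, 2.805]
ft_force: [-4.5, 2.2, 4.6]
opening: 0.393
```

```bash
python3 -c "from h import *;tq(2)"
```

```text
t 27.45 Mx [-0.12 -0.2 ] tau6 [0.36  0.301] j6 [-100.05 -100.1 ] qv [-0.123  0.023]
```

Call:
carry_out(
  grip=[0.25, 0.25, 0.25, 0.25, 0.25],
  linear=[
    [0, 0, 0],
    [0, 0, 0],
    [0, 0, 0],
    [0, 0, 0],
    [0, 0, 0],
  ],
  turn=[-0.004, -0.004, -0.004, -0.004, -0.004],
)

```text
t: 27.95
eef_pos: [583.1, -46.2, 232.0]
tcp_rot: [2.799, 1.569, 2.845]
ft_force: [-5.3, 1.4, 4.7]
opening: 0.395
```

```bash
python3 -c "from h import *;tq(2)"
```

```text
t 28.00 Mx [0.14 0.05] tau6 [ 0.069 -0.004] j6 [-103.63 -103.67] qv [-0.124  0.02 ]
```

Call:
carry_out(
  grip=[0.25, 0.25, 0.25, 0.25, 0.25],
  linear=[
    [0, 0, 0],
    [0, 0, 0],
    [0, 0, 0],
    [0, 0, 0],
    [0, 0, 0],
  ],
  turn=[-0.004, -0.004, -0.004, -0.004, -0.004],
)

```text
t: 28.5
eef_pos: [583.0, -46.3, 232.0]
tcp_rot: [2.833, 1.569, 2.941]
ft_force: [-6.0, 1.6, 5.4]
opening: 0.397
```

```bash
python3 -c "from h import *;tq(2)"
```

```text
t 28.55 Mx [0.35 0.38] tau6 [-0.169 -0.229] j6 [-107.21 -107.25] qv [-0.124  0.021]
```

Call:
carry_out(
  grip=[0.25, 0.25, 0.25, 0.25, 0.25],
  linear=[
    [0, 0, 0],
    [0, 0, 0],
    [0, 0, 0],
    [0, 0, 0],
    [0, 0, 0],
  ],
  turn=[-0.004, -0.004, -0.004, -0.004, -0.004],
)

```text
t: 29.05
eef_pos: [583.0, -46.3, 232.0]
tcp_rot: [2.803, 1.569, 2.975]
ft_force: [-5.8, 0.9, 5.0]
opening: 0.395
```

```bash
python3 -c "from h import *;tq(2)"
```

```text
t 29.10 Mx [0.26 0.19] tau6 [-0.043 -0.103] j6 [-110.83 -110.87] qv [-0.124  0.021]
```

Call:
carry_out(
  grip=[0.25, 0.25, 0.25, 0.25, 0.25],
  linear=[
    [0, 0, 0],
    [0, 0, 0],
    [0, 0, 0],
    [0, 0, 0],
    [0, 0, 0],
  ],
  turn=[-0.004, -0.004, -0.004, -0.004, -0.004],
)

```text
t: 29.6
eef_pos: [583.1, -46.3, 232.1]
tcp_rot: [2.81, 1.57, 3.044]
ft_force: [-5.1, 1.4, 3.9]
opening: 0.396
```

```bash
python3 -c "from h import *;tq(2)"
```

```text
t 29.65 Mx [ 0.13 -0.06] tau6 [0.011 0.176] j6 [-114.44 -114.49] qv [-0.124  0.021]
```

Call:
carry_out(
  grip=[0.25, 0.25, 0.25, 0.25, 0.25],
  linear=[
    [0, 0, 0],
    [0, 0, 0],
    [0, 0, 0],
    [0, 0, 0],
    [0, 0, 0],
  ],
  turn=[-0.004, -0.004, -0.004, -0.004, -0.004],
)

```text
t: 30.15
eef_pos: [583.1, -46.3, 232.0]
tcp_rot: [2.795, 1.57, 3.092]
ft_force: [-5.3, -0.3, 5.4]
opening: 0.392
```

```bash
python3 -c "from h import *;tq(2)"
```

```text
t 30.20 Mx [-0.06 -0.11] tau6 [0.248 0.189] j6 [-118.05 -118.09] qv [-0.124  0.023]
```

Call:
carry_out(
  grip=[0.25, 0.25, 0.25, 0.25, 0.25],
  linear=[
    [0, 0, 0],
    [0, 0, 0],
    [0, 0, 0],
    [0, 0, 0],
    [0, 0, 0],
  ],
  turn=[-0.004, -0.004, -0.004, -0.004, -0.004],
)

```text
t: 30.7
eef_pos: [583.1, -46.4, 232.1]
tcp_rot: [2.813, 1.57, -3.109]
ft_force: [-5.1, 0.1, 5.0]
opening: 0.396
```

```bash
python3 -c "from h import *;tq(2)"
```

```text
t 30.75 Mx [-0.2  -0.25] tau6 [0.388 0.329] j6 [-121.66 -121.71] qv [-0.124  0.022]
```

Call:
carry_out(
  grip=[0.25, 0.25, 0.25, 0.25, 0.25],
  linear=[
    [0, 0, 0],
    [0, 0, 0],
    [0, 0, 0],
    [0, 0, 0],
    [0, 0, 0],
  ],
  turn=[-0.004, -0.004, -0.004, -0.004, -0.004],
)

```text
t: 31.25
eef_pos: [583.1, -46.4, 232.0]
tcp_rot: [2.787, 1.57, -3.073]
ft_force: [-4.9, -0.3, 5.4]
opening: 0.398
```

```bash
python3 -c "from h import *;tq(2)"
```

```text
t 31.30 Mx [-0.03 -0.18] tau6 [0.302 0.236] j6 [-125.26 -125.3 ] qv [-0.124  0.022]
```

Call:
carry_out(
  grip=[0.25, 0.25, 0.25, 0.25, 0.25],
  linear=[
    [0, 0, 0],
    [0, 0, 0],
    [0, 0, 0],
    [0, 0, 0],
    [0, 0, 0],
  ],
  turn=[-0.004, -0.004, -0.004, -0.004, -0.004],
)

```text
t: 31.8
eef_pos: [583.2, -46.5, 232.0]
tcp_rot: [2.799, 1.57, -2.999]
ft_force: [-4.9, 0.2, 4.1]
opening: 0.395
```

```bash
python3 -c "from h import *;tq(2);st()"
```

```text
t 31.85 Mx [0.31 0.23] tau6 [-0.111 -0.181] j6 [-128.83 -128.87] qv [-0.123  0.022]
t 31.9 yaw 117.87 j6 -128.9 Ftool [-4.6  2.1 -4.9] M [0.227 0.81  0.557] op 37.5 pos [583.1 -46.5 232. ]
```

Call:
carry_out(
  grip=[0.25, 0.25, 0.25, 0.25, 0.25],
  linear=[
    [0, 0, 0],
    [0, 0, 0],
    [0, 0, 0],
    [0, 0, 0],
    [0, 0, 0],
  ],
  turn=[-0.004, -0.004, -0.004, -0.004, -0.004],
)

```text
t: 32.35
eef_pos: [583.2, -46.5, 232.1]
tcp_rot: [2.834, 1.57, -2.901]
ft_force: [-5.2, -0.9, 6.4]
opening: 0.393
```

```bash
python3 -c "from h import *;tq(2)"
```

```text
t 32.40 Mx [0.09 0.03] tau6 [0.131 0.069] j6 [-132.44 -132.49] qv [-0.125  0.02 ]
```

Call:
carry_out(
  grip=[0.25, 0.25, 0.25, 0.25, 0.25],
  linear=[
    [0, 0, 0],
    [0, 0, 0],
    [0, 0, 0],
    [0, 0, 0],
    [0, 0, 0],
  ],
  turn=[-0.004, -0.004, -0.004, -0.004, -0.004],
)

```text
t: 32.9
eef_pos: [583.1, -46.5, 232.1]
tcp_rot: [2.809, 1.57, -2.862]
ft_force: [-6.1, -0.6, 5.2]
opening: 0.395
```

```bash
python3 -c "from h import *;tq(2)"
```

```text
t 32.95 Mx [0.14 0.11] tau6 [ 0.031 -0.029] j6 [-136.04 -136.08] qv [-0.124  0.022]
```

Call:
carry_out(
  grip=[0.25, 0.25, 0.25, 0.25, 0.25],
  linear=[
    [0, 0, 0],
    [0, 0, 0],
    [0, 0, 0],
    [0, 0, 0],
    [0, 0, 0],
  ],
  turn=[-0.004, -0.004, -0.004, -0.004, -0.004],
)

```text
t: 33.45
eef_pos: [583.2, -46.6, 232.1]
tcp_rot: [2.832, 1.57, -2.776]
ft_force: [-5.8, -1.3, 5.3]
opening: 0.395
```

```bash
python3 -c "from h import *;tq(2)"
```

```text
t 33.50 Mx [ 0.18 -0.14] tau6 [0.13  0.233] j6 [-139.65 -139.7 ] qv [-0.123  0.02 ]
```

Call:
carry_out(
  grip=[0.25, 0.25, 0.25, 0.25, 0.25],
  linear=[
    [0, 0, 0],
    [0, 0, 0],
    [0, 0, 0],
    [0, 0, 0],
    [0, 0, 0],
  ],
  turn=[-0.004, -0.004, -0.004, -0.004, -0.004],
)

```text
t: 34.0
eef_pos: [583.2, -46.6, 232.0]
tcp_rot: [2.71, 1.57, -2.836]
ft_force: [-6.2, -2.1, 5.7]
opening: 0.398
```

```bash
python3 -c "from h import *;tq(2)"
```

```text
t 34.05 Mx [-0.19 -0.02] tau6 [0.322 0.288] j6 [-143.25 -143.31] qv [-0.127  0.02 ]
```

Call:
carry_out(
  grip=[0.25, 0.25, 0.25, 0.25, 0.25],
  linear=[
    [0, 0, 0],
    [0, 0, 0],
    [0, 0, 0],
    [0, 0, 0],
    [0, 0, 0],
  ],
  turn=[-0.004, -0.004, -0.004, -0.004, -0.004],
)

```text
t: 34.55
eef_pos: [583.2, -46.6, 232.0]
tcp_rot: [2.804, 1.57, -2.679]
ft_force: [-5.0, -3.5, 3.7]
opening: 0.397
```

```bash
python3 -c "from h import *;tq(2)"
```

```text
t 34.60 Mx [-0.06 -0.12] tau6 [0.264 0.205] j6 [-146.86 -146.9 ] qv [-0.123  0.023]
```

Call:
carry_out(
  grip=[0.25, 0.25, 0.25, 0.25, 0.25],
  linear=[
    [0, 0, 0],
    [0, 0, 0],
    [0, 0, 0],
    [0, 0, 0],
    [0, 0, 0],
  ],
  turn=[-0.004, -0.004, -0.004, -0.004, -0.004],
)

```text
t: 35.1
eef_pos: [583.2, -46.7, 232.1]
tcp_rot: [2.881, 1.57, -2.539]
ft_force: [-5.4, -2.0, 4.3]
opening: 0.396
```

```bash
python3 -c "from h import *;tq(2);st()"
```

```text
t 35.15 Mx [-0.05 -0.06] tau6 [0.227 0.156] j6 [-150.46 -150.5 ] qv [-0.125  0.021]
t 35.1 yaw 139.50 j6 -150.5 Ftool [-5.3  2.  -6.3] M [-0.063  0.662  0.736] op 37.3 pos [583.2 -46.7 232.1]
```

The third crest was passed at about -139, and the torque is falling to zero near -151, which is click 3. Releasing and backing away.

Call:
carry_out(
  grip=[-0.3, -0.3, -0.3, -0.3, -0.3],
  linear=[
    [0, 0, 0],
    [0, 0, 0],
    [0, 0, 0],
    [0, 0, 0],
    [0, 0, 0],
  ],
  turn=[0, 0, 0, 0, 0],
)

```text
t: 35.65
eef_pos: [583.7, -46.1, 232.0]
tcp_rot: [-1.344, 1.571, -0.481]
ft_force: [-0.8, -0.4, 0.4]
opening: 0.645
```

Call:
carry_out(
  grip=[-0.3, -0.3, -0.3, -0.3, -0.3],
  linear=[
    [-0.01, 0, 0],
    [-0.04, 0, 0],
    [-0.07, 0, 0],
    [-0.08, 0, 0],
    [-0.08, 0, 0],
  ],
  turn=[0, 0, 0, 0, 0],
)

```text
t: 36.15
eef_pos: [583.3, -46.0, 374.0]
tcp_rot: [-2.017, 1.571, -1.154]
ft_force: [1.0, -0.6, -0.2]
opening: 0.652
```

Call:
carry_out(
  grip=[-0.3, -0.3, -0.3],
  linear=[
    [-0.05, 0, 0],
    [0, 0, 0],
    [0, 0, 0],
  ],
  turn=[0, 0, 0],
)

```text
t: 36.45
eef_pos: [583.4, -46.1, 397.2]
tcp_rot: [-1.189, 1.57, -0.326]
ft_force: [-0.6, 0.4, -0.6]
opening: 0.646
```

```bash
python3 - <<'E'
from h import *
st();a=cams.read_camera('scene');cv2.imwrite('pics/c6.png',cv2.resize(a[90:230,70:250],(720,560),interpolation=cv2.INTER_CUBIC))
E
```

```text
t 36.5 yaw 139.43 j6 -150.4 Ftool [ 0.6  0.7 -0.1] M [-0.066 -0.18   0.015] op 61.4 pos [583.4 -46.1 397.2]
```

View pics/c6.png

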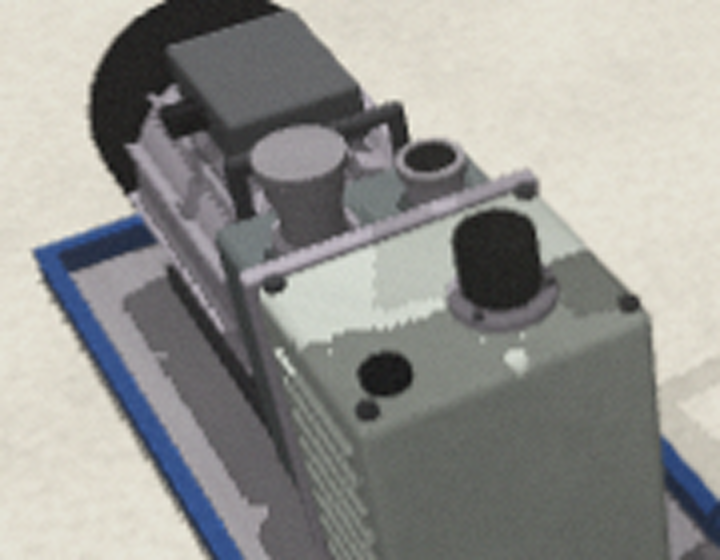

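The plug lies flat on the inlet flange at scene about (145,128). The knob is free and upright at about (194,152), and the gripper is clear of everything. Handing in.

```bash
python3 -c "
from cell import env
print(env.job_done())"
```

```text
the job is handed in; nothing more can be done
None
```

The job is handed in at about 36.5 s: the larger plug is home in the inlet, and the ballast knob was closed to its stop and opened three clicks.

- **Plug:** It met solid contact at TCP z of about 242 mm, which matches fully home; resting on the rim would have been about 10 mm higher. It held there under a 13 N push, and the last picture shows it flat on the flange.
- **Knob, closing:** I turned it clockwise about 54.5° to the stop, which fits two clicks of about 24.7°.
- **Knob, opening:** Turning anticlockwise, I felt three crests, at j6 of about -90.5°, -114° and -139°. I let go at -150.5°, close to the third click's place at about -151°.

Two points are less certain:

- **Torque at the stop:** It reached 0.82–0.85 N m in my readings, close to the 0.9 limit. I only sampled it at intervals, so a brief higher peak can't be ruled out.
- **Knob position:** The noisy first torque readings on the way in gave only a rough spacing. The click count rests on the slow return pass and the total travel, because the knob's angle can't be seen.

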